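# Hold an injection pump's control rack at its set travel

## Task

The injection pump clamped on the bench is to be checked at its set rack travel. Swing the keeper fork up off the sprung pull rod and right over, so that it stays leaning back on its own, then take the black knob and draw the rod out against its spring until its pointer stands in the notch of the index on the rule. Finish holding the rod there by the knob without letting go, the index left where it is set and the spanner, nut, nozzle and tape roll round the pump left where they are.

Things in the scene. Friction and masses are not known exactly. Their poses are not given: they have to be found in the camera images.
- pump: Three-cylinder in-line injection pump of cast aluminium on a dark steel plate 150 x 280 x 12 mm, fixed to the bench. Origin: on the bench top (z = 0) straight below point tube_mouth. The sprung rod comes out towards -y, the pump lies towards +y, the rule on the -x side. Plate: y -52 to +228 mm. Pump: y 47 to 239 mm, x -55 to +45 mm, 128 mm high, its three valve holders 164 mm.
- tube_mouth (a point): Centre of the mouth of the steel guide tube (25 mm across, clamp ring 31 mm, 48 mm long) that holds the rod's spring: [0, 0, 100 mm] in the pump's frame, on the rod's axis. Rule: a steel strip at x -29 to -43 mm, y +11 to -73 mm, top 93 mm above the bench. Keeper's post: x 16 to 56 mm, y -3 to -40 mm, 119 mm high. Beyond y = -73 mm nothing is beside or under the rod but the bench.
- pull_rod (a joint): How far the rod is drawn out of its tube (m): 0 at rest, 0.055 at its stop. The inner spring pulls back with 3 N at 0 and 220 N/m more (7 N at 0.016, 12 N at 0.042). A 10 mm steel rod with a 26 mm collar at y -9.5 to -16.5 mm in the pump's frame at rest; while the keeper is down its prongs stand 2 mm in front of the collar and stop the rod.
- pull_knob (a point): Centre of the grip of the black ribbed knob on the end of the rod, at [0, -106 mm - travel, 100 mm] in the pump's frame; axes as the pump's. The grip is a barrel 22 mm in diameter and 34 mm long along the rod (y +-17 mm from this point), with a flange 30 mm in diameter and 5 mm thick at its outer (-y) end.
- pointer_tip (a point): Tip of the 2 mm wide pointer that stands out from the rod's collar towards the rule (-x); it moves with the rod: [-26.5 mm, -13 mm - travel, 100 mm] in the pump's frame.
- index_notch (a point): Middle of the mouth of the index's notch: the index is a dark steel block 24 mm long, clamped on the rule with a small brass thumbscrew (top 107 mm above the bench); its 8 mm wide notch opens towards the rod. The pointer stands in the notch when pointer_tip and index_notch have the same y in the pump's frame.
- index (a joint): Where the index is set (m), different each time, 0.016 to 0.042: the pointer is in the middle of the notch when joint pull_rod has this same value. The clamp slips only above 20 N.
- keeper (a joint): Angle of the keeper fork (rad): 0 lying level across the rod in front of the collar, 1.57 upright, 2.0 at its stop, leaning back away from the rule. It swings in the pump's x-z plane, weighs 0.1 kg and moves freely: below about 1.5 it falls shut again, beyond 1.7 it falls back to its stop and stays there.
- keeper_tab (a point): Centre of the keeper's finger tab, a dark steel disc 24 mm in diameter and 10 mm thick whose flat faces look along the pump's +-y; 100 mm from the hinge: [-68 mm, -21.5 mm, 112 mm] in the pump's frame when shut. Its arm is a bar 6 mm thick and 8 mm high.
- keeper_hinge (a point): Keeper's hinge pin at [32 mm, -21.5 mm, 112 mm] in the pump's frame; the hinge axis is the pump's y. At angle q the tab is at hinge + 100 mm * (-cos q, 0, sin q).
- spanner: Loose combination spanner, 33 x 199 x 8 mm, lying on the bench on the robot side of the plate, a bystander; origin under its middle, length along its y.
- nut: Loose steel union nut, 24 x 27 x 20 mm, standing on the bench beyond the rod, a bystander; origin under its middle.
- nozzle_a: Loose steel injector nozzle, 18 mm across, standing 54 mm high on the bench beyond the keeper's post, a bystander; origin under its middle.
- tape: Roll of black tape, 58 mm across, 19 mm high, lying behind the pump, a bystander; origin under its middle.

How it is judged:
By the outcome, as a careful person would: the job done as asked, in the order asked, and still so for the second after the job is handed in, while the arm keeps its last pose, push and grip.
It also fails if it takes over 48 s, if anything falls off the work surface, if the arm or the gripper's body presses on something with over 40 N, if the wrist force passes 120 N, or if a joint passes its speed limit or range.

## Robot

A 6-joint arm with a two-finger parallel gripper is mounted at the origin on a cart in front of the work surface, level with it; the furniture and walls round the work are solid. World frame = base frame: x ahead of the robot, y to its left, z up, the work surface at z = 0. Lengths are in mm, angles in rad, forces in N, time in s.
With the tool pointing down it reaches from about 350 to 975 mm from the base axis. Payload 4.9 kg.
Tool frame: the origin (TCP) lies midway between the tips of the shut fingers; the grasp point (between the pads) lies env.tcp_to_grasp behind it (env.tcp_to_grasp is the distance from the TCP to the grasp point, in mm); z points along the fingers, y is the direction in which the jaws open and shut (so a half turn about z gives the same grasp; the last joint's range is limited). The gripper opens to 85 mm and grips with 20 to 120 N. Pads are 22 mm wide; open, the fingers measure 114 mm over their backs; the gripper's body (76 mm by 85 mm) begins 54 mm behind the grasp point. The pads swing forward as they close: fully open they stand 13 mm farther back than shut.
Start: joints at [-1.396, 0.053, 1.613, -0, 1.476, -0.119], TCP at [180.99, -598.201, 204.804] pointing down, gripper open.
Joint ranges: [-3.01, 3.01], [-1.01, 2.22], [0.06, 2.58], [-1.02, 4.17], [0.09, 2.62], [-3.14, 3.14]. Speed limits (rad/s): [2.57, 2.57, 3.14, 3.14, 3.14, 3.14].

## Interface

Orientations are given as a unit quaternion [x, y, z, w].
In Python, from plant import status, viewer, ticket, env gives the robot as it stands.
- The arm moves only by the shell command python3 -m crank 'ROWS' [FORCE]. ROWS is text: rows parted by semicolons, each of 7 numbers parted by spaces: the turn, a rotation vector about the tool's x, y, z in degrees, then the shift along the tool's x, y, z in mm, then the opening, from 0 (shut) to 1 (fully open). In form: wx wy wz x y z hand; .... A call has 1 to 20 rows; each row is the pose to reach, as a shift and turn from the pose commanded when the call began, along the tool's axes at that moment; what a row does not reach only later rows make up. A row lasts 1/10 s, in which the tool goes at most 50 mm and 8.59 degrees, less where a joint would pass 70% of its speed; a pose out of reach is approached as far as the arm can. A call with a gripper value outside its range is refused whole. The fingers move at their own pace and stop on an object; FORCE is the grip in N (left out, the last holds). Time passes only in rows, so rows that repeat a pose let the fingers close. It gives the time, the measured TCP pose, the force and the opening at its end, in the units of the state.
- status.get_obs(): the state, without advancing time (a new reading comes with each control period).
- viewer.capture(name): name is "scene" or "top" or "wrist"; returns the picture (420x560x3 uint8, blue, green, red); there is no depth.
- viewer.get_calibration(name): a dict with "camera_matrix" (3x3 intrinsics, pixels), "pose" (4x4, takes a point from camera to world coordinates); the wrist camera has in their place "tool_from_camera" (4x4, takes a point from camera to tool coordinates, whose origin is the TCP and whose axes are the flange's). Camera axes: x right, y down, z forward; pixel columns grow to the right and rows downward; lengths in mm; the calibration is good to about 2 mm. A picture is of the moment at which its call begins: read the wrist's pose just before it. get_calibration takes no time and is no camera call.
- ticket.job_done(): hands the job in, once; it reports no verdict.
The state is a dict: "time_s": time; "qpos": joint angles; "joint_vel": joint speeds; "tau": joint torques, N m; "position": TCP position; "orientation": TCP orientation; "ft_force": force on the tool from outside, world axes, zero at the start; "moment": the same for the moment, N m; "finger_gap": opening from 0.0 (shut) to 1.0 (fully open).
Only numpy, scipy, OpenCV 4.12 (cv2) and the standard library are available. Lean on these libraries where they do the work, as an engineer would, in place of code of your own. Each camera call takes 0.05 s, during which the arm holds its last target.

## Working session

There is one attempt and no reset: what is moved stays moved. The work goes in short steps, Python scripts to look and compute and a shell command to move; the robot and the scene stay as the last step left them, time stands still between calls to the robot, and variables do not carry over. Pictures are saved under pics/ and viewed, and the job is handed in when it is done.

```bash
ls; mkdir -p pics
python3 - <<'E'
from plant import status, viewer, ticket, env
import cv2,numpy as np
np.set_printoptions(precision=4,suppress=True)
print(status.get_obs()); print(env.tcp_to_grasp)
for n in ["scene","top","wrist"]:
    cv2.imwrite(f"pics/{n}0.png",viewer.capture(n)); print(n,viewer.get_calibration(n))
E
```

```text
pics
{'time_s': 0.0, 'qpos': array([-1.396 ,  0.0534,  1.6143,  0.    ,  1.476 , -0.119 ]), 'joint_vel': array([-0.0012, -0.0022, -0.0009, -0.0008,  0.0006, -0.0002]), 'tau': array([ -0.0002, -39.3682, -37.0175,  -0.0001,   0.0071,  -0.    ]), 'position': array([ 180.8677, -597.5676,  203.5711]), 'orientation': array([ 0.9892,  0.1464, -0.    , -0.001 ]), 'ft_force': array([-0.2005,  0.8221, -0.5563]), 'moment': array([-0.0763,  0.0531,  0.034 ]), 'finger_gap': 1.0012531242215588}
18.700000000000003
scene {'camera_matrix': array([[420.2299,   0.    , 284.93  ],
       [  0.    , 420.2299, 216.2067],
       [  0.    ,   0.    ,   1.    ]]), 'pose': array([[   0.7622,   -0.4855,    0.4282,  198.4915],
       [  -0.6474,   -0.5739,    0.5016, -457.0709],
       [   0.0022,   -0.6595,   -0.7517,  731.9378],
       [   0.    ,    0.    ,    0.    ,    1.    ]])}
top {'camera_matrix': array([[485.7379,   0.    , 278.2278],
       [  0.    , 485.7379, 213.9175],
       [  0.    ,   0.    ,   1.    ]]), 'pose': array([[  -0.0285,   -0.9926,    0.1182,  456.8539],
       [  -0.9995,    0.0268,   -0.0157,  -39.7173],
       [   0.0124,   -0.1186,   -0.9929, 1051.5348],
       [   0.    ,    0.    ,    0.    ,    1.    ]])}
wrist {'camera_matrix': array([[338.275 ,   0.    , 283.263 ],
       [  0.    , 338.275 , 213.1816],
       [  0.    ,   0.    ,   1.    ]]), 'tool_from_camera': array([[  -0.0008,   -0.959 ,   -0.2835,   71.901 ],
       [   1.    ,   -0.0007,   -0.0005,    0.4359],
       [   0.0003,   -0.2835,    0.959 , -169.6916],
       [   0.    ,    0.    ,    0.    ,    1.    ]])}
```

View pics/scene0.png

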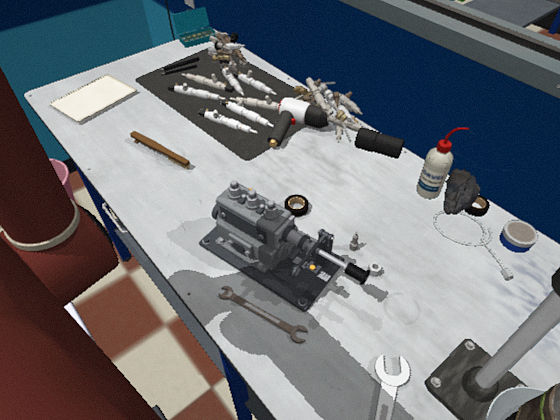

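View pics/top0.png

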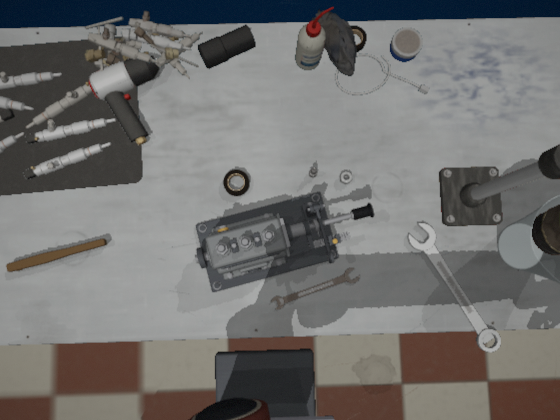

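The top view shows the pump at about (265,245), with the rod and black knob pointing right (world -y) at (363,212). I'll enlarge the rod area.

Run:
```python
import cv2
t=cv2.imread("pics/top0.png"); c=t[180:300,185:385]; cv2.imwrite("pics/topz.png",cv2.resize(c,None,fx=4,fy=4,interpolation=cv2.INTER_CUBIC))
t=cv2.imread("pics/scene0.png"); c=t[170:320,190:390]; cv2.imwrite("pics/scz.png",cv2.resize(c,None,fx=4,fy=4,interpolation=cv2.INTER_CUBIC))
```

```text
(no output)
```

View pics/topz.png

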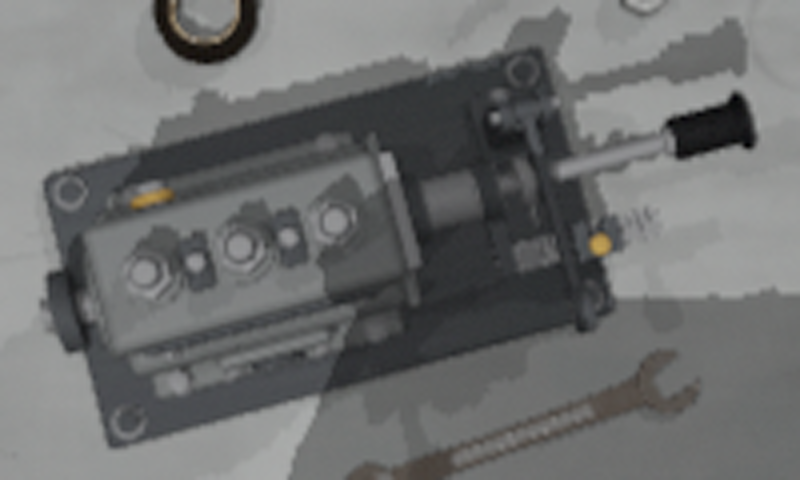

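View pics/scz.png

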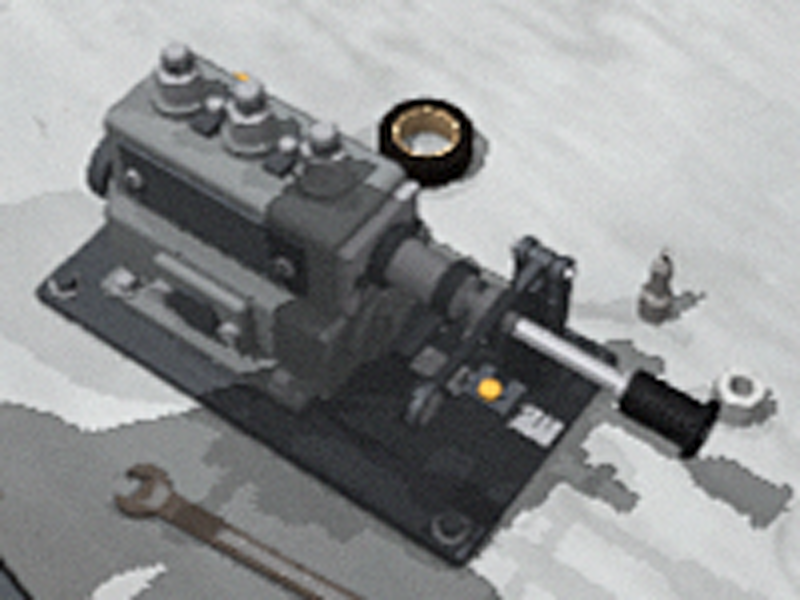

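```bash
cat > h.py <<'E'
import numpy as np, cv2
from plant import status, viewer, env
from scipy.spatial.transform import Rotation as R
np.set_printoptions(precision=2,suppress=True)
def ray(name,uv,T=None):
    c=viewer.get_calibration(name); K=c["camera_matrix"]; P=c["pose"] if T is None else T@c["tool_from_camera"]
    d=P[:3,:3]@np.linalg.inv(K)@np.array([uv[0],uv[1],1.]); return P[:3,3],d/np.linalg.norm(d)
def onz(name,uv,z,T=None):
    o,d=ray(name,uv,T); return o+d*(z-o[2])/d[2]
def tri(*rs):
    A=sum(np.eye(3)-np.outer(d,d) for o,d in rs); b=sum((np.eye(3)-np.outer(d,d))@o for o,d in rs); x=np.linalg.solve(A,b)
    return x,[np.linalg.norm((np.eye(3)-np.outer(d,d))@(x-o)) for o,d in rs]
def tool():
    s=status.get_obs(); T=np.eye(4); T[:3,:3]=R.from_quat(s["orientation"]).as_matrix(); T[:3,3]=s["position"]; return T
def proj(name,p,T=None):
    c=viewer.get_calibration(name); P=c["pose"] if T is None else T@c["tool_from_camera"]
    q=np.linalg.inv(P)@np.append(p,1); u=c["camera_matrix"]@q[:3]; return u[:2]/u[2]
E
python3 - <<'E'
from h import *
tz=lambda x,y:(185+x/4-.375,180+y/4-.375); sz=lambda x,y:(190+x/4-.375,170+y/4-.375)
img=[(45,178),(545,45),(610,310),(105,447)]   # plate: (+x,+y),(+x,-y),(-x,-y),(-x,+y)
W=np.array([onz("top",tz(*p),12)[:2] for p in img])
L=np.array([[75,228],[75,-52],[-75,-52],[-75,228]],float)
M=np.c_[L[:,0],-L[:,1],np.ones(4),np.zeros(4)],np.c_[L[:,1],L[:,0],np.zeros(4),np.ones(4)]
s=np.linalg.lstsq(np.r_[M[0],M[1]],np.r_[W[:,0],W[:,1]],rcond=None)[0]
print(W); print("scale",np.hypot(s[0],s[1]),"yaw",np.degrees(np.arctan2(s[1],s[0])),"org",s[2:])
print("knob flange ctr",tri(ray("top",tz(743,120)),ray("scene",sz(697,430))))
print("knob ctr",tri(ray("top",tz(703,131)),ray("scene",sz(658,408))))
print("screw",tri(ray("top",tz(601,243)),ray("scene",sz(489,389))))
print("tab",tri(ray("top",tz(588,317)),ray("scene",sz(423,400))))
print("corner scene",onz("scene",sz(40,290),12),onz("scene",sz(465,562),12))
print("tube",tri(ray("top",tz(480,193)),ray("scene",sz(455,285))))
E
```

```text
[[ 563.39  121.11]
 [ 628.5  -150.12]
 [ 484.35 -179.28]
 [ 419.85   90.72]]
scale 0.9904967790233605 yaw 13.076815544111906 org [ 543.74 -114.3 ]
knob flange ctr (array([ 572.85, -236.49,  100.77]), [np.float64(1.1068140075269775), np.float64(1.1068140075267974)])
knob ctr (array([ 568.26, -216.79,  100.03]), [np.float64(0.7573876570140149), np.float64(0.7573876570140108)])
screw (array([ 513.99, -163.23,  106.5 ]), [np.float64(0.6140576673269055), np.float64(0.6140576673269993)])
tab (array([ 479.39, -154.69,  120.85]), [np.float64(1.1806082086209366), np.float64(1.180608208620761)])
corner scene [419.64  85.6   12.  ] [ 484.94 -183.93   12.  ]
tube (array([ 542.01, -106.54,  102.93]), [np.float64(1.4145223312060689), np.float64(1.4145223312060675)])
```

```bash
cat >> h.py <<'E'
def Rtool(yaw_deg,tilt=0): # tool x at yaw_deg, y = -left, z down
    a=np.radians(yaw_deg); c,s=np.cos(a),np.sin(a)
    return np.array([[c,s,0],[s,-c,0],[0,0,-1.]])@R.from_euler('y',tilt,degrees=True).as_matrix()
def plan(p0,R0,p1,R1):
    return "turn",np.degrees(R.from_matrix(R0.T@R1).as_rotvec()),"shift",R0.T@(np.array(p1)-np.array(p0))
E
python3 - <<'E'
from h import *
print(R.from_quat(status.get_obs()["orientation"]).as_matrix())
R0=Rtool(16.84)
print(*plan([180.99,-598.2,204.8],R0,[530,-150,270],Rtool(13.1)))
E
```

```text
[[ 0.96  0.29 -0.  ]
 [ 0.29 -0.96  0.  ]
 [ 0.   -0.   -1.  ]]
turn [0.   0.   3.74] shift [ 463.89 -327.87  -65.2 ]
```

```bash
python3 -m crank '0 0 1 20 -14 -25 0.5; 0 0 2 50 -35 -45 0.5; 0 0 3 85 -60 -60 0.5; 0 0 3.74 120 -85 -65 0.5; 0 0 3.74 155 -110 -65 0.5; 0 0 3.74 190 -135 -65 0.5; 0 0 3.74 225 -160 -65 0.5; 0 0 3.74 260 -184 -65 0.5; 0 0 3.74 295 -208 -65 0.5; 0 0 3.74 330 -233 -65 0.5; 0 0 3.74 365 -258 -65 0.5; 0 0 3.74 400 -283 -65 0.5; 0 0 3.74 435 -308 -65 0.5; 0 0 3.74 455 -322 -65 0.5; 0 0 3.74 464 -328 -65 0.5; 0 0 3.74 464 -328 -65 0.5; 0 0 3.74 464 -328 -65 0.5'
python3 - <<'E'
from h import *
T=tool(); im=viewer.capture("wrist"); np.save("T1.npy",T); print(T); cv2.imwrite("pics/w1.png",im)
E
```

```text
time_s: 1.85
position: [529.6, -150.6, 269.6]
orientation: [0.994, 0.114, -0.0, 0.0]
ft_force: [-0.2, -0.0, 1.0]
finger_gap: 0.499
[[   0.97    0.23   -0.    529.61]
 [   0.23   -0.97   -0.   -150.6 ]
 [  -0.      0.     -1.    269.56]
 [   0.      0.      0.      1.  ]]
```

View pics/w1.png

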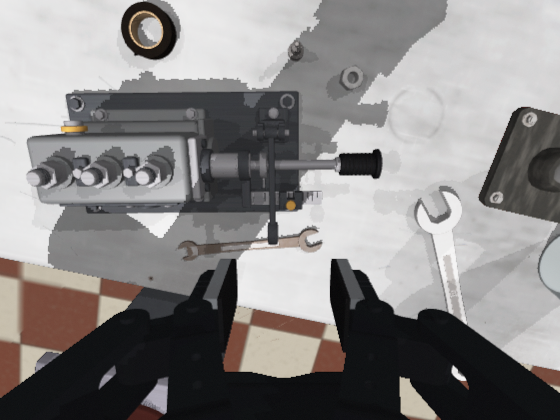

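Run:
```python
import cv2
t=cv2.imread("pics/w1.png"); c=t[125:255,235:395]; cv2.imwrite("pics/w1z.png",cv2.resize(c,None,fx=4.5,fy=4.5,interpolation=cv2.INTER_CUBIC))
```

```text
(no output)
```

View pics/w1z.png

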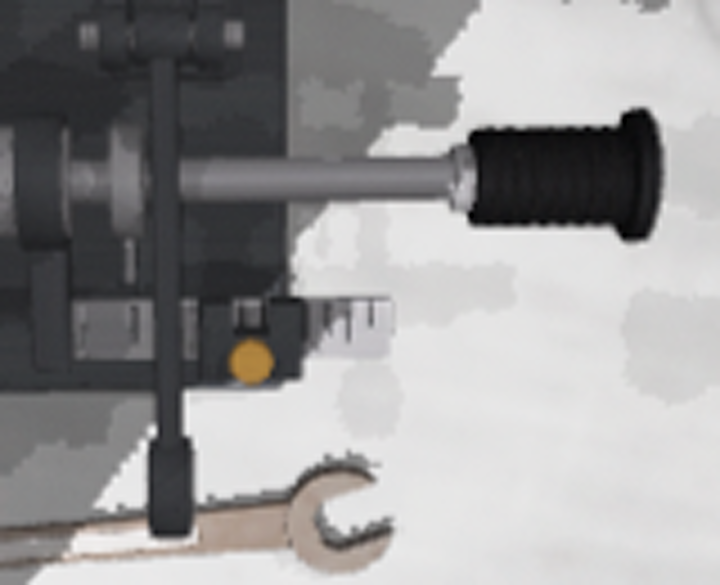

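The enlarged wrist view shows the pointer tip at zoom (130,282), the notch mouth at (248,300), the brass screw at (252,361), the tab at (171,487) and the knob at (546,177).

Run:
```python
from h import *
T=np.load("T1.npy"); f=4.5
w=lambda x,y:(235+(x+.5)/f-.5,125+(y+.5)/f-.5)
tz=lambda x,y:(185+x/4-.375,180+y/4-.375); sz=lambda x,y:(190+x/4-.375,170+y/4-.375)
yaw=np.radians(13.1)
print("knob flange mid",tri(ray("wrist",w(642,176),T),ray("top",tz(743,120)),ray("scene",sz(697,430))))
P={}
for n,uv,z in [("pointer",(130,282),100),("notch",(248,300),97),("notch100",(248,300),100),("screw",(252,361),107),("flange out",(655,176),100),("barrel start",(470,177),100),("rod at tube",(75,182),100),("collar",(126,180),100),("tab mid",(171,487),118),("arm",(165,200),116),("tubeface",(65,182),100)]:
    P[n]=onz("wrist",w(*uv),z,T)
d=P["flange out"]-P["rod at tube"]; yr=np.degrees(np.arctan2(d[0],-d[1])); print("rod yaw",yr)
a=np.radians(yr); org=np.array([543.9,-114.3]); A=np.array([[np.cos(a),np.sin(a)],[-np.sin(a),np.cos(a)]])
for n,p in P.items(): print(n,p,"local",A@(p[:2]-org))
```

```text
knob flange mid (array([ 573.11, -236.74,  100.75]), [np.float64(0.7003797759774772), np.float64(0.7599215157037801), np.float64(1.455923857480682)])
rod yaw 13.604659314387535
pointer [ 524.28 -131.42  100.  ] local [-23.09 -12.03]
notch [ 525.6  -158.72   97.  ] local [-28.24 -38.87]
notch100 [ 526.25 -158.51  100.  ] local [-27.56 -38.82]
screw [ 514.24 -162.15  107.  ] local [-40.08 -39.53]
flange out [ 574.17 -240.33  100.  ] local [  -0.23 -129.61]
barrel start [ 564.67 -200.24  100.  ] local [ -0.02 -88.42]
rod at tube [ 543.77 -114.72  100.  ] local [-0.23 -0.37]
collar [ 546.76 -125.71  100.  ] local [  0.1  -11.76]
tab mid [ 484.57 -150.33  118.  ] local [-66.14 -21.06]
arm [ 546.97 -135.12  116.  ] local [ -1.91 -20.96]
tubeface [ 543.26 -112.54  100.  ] local [-0.2   1.86]
```

```bash
python3 -m crank '0 0 -0.3 -25 -5 0 0.5; 0 0 -0.3 -46.4 -9.3 20 0.5; 0 0 -0.3 -46.4 -9.3 50 0.5; 0 0 -0.3 -46.4 -9.3 80 0.5; 0 0 -0.3 -46.4 -9.3 105 0.5; 0 0 -0.3 -46.4 -9.3 110 0.5; 0 0 -0.3 -46.4 -9.3 110 0.5'
python3 - <<'E'
from h import *
T=tool(); im=viewer.capture("wrist"); print(T[:3,3]); cv2.imwrite("pics/w2.png",im)
print(proj("wrist",[482.7,-151.5,112],T))
E
```

```text
time_s: 2.6
position: [481.9, -152.0, 159.2]
orientation: [0.993, 0.116, -0.001, -0.0]
ft_force: [0.3, -0.3, 0.8]
finger_gap: 0.494
[ 481.9  -151.96  159.2 ]
[282.46 222.94]
```

View pics/w2.png

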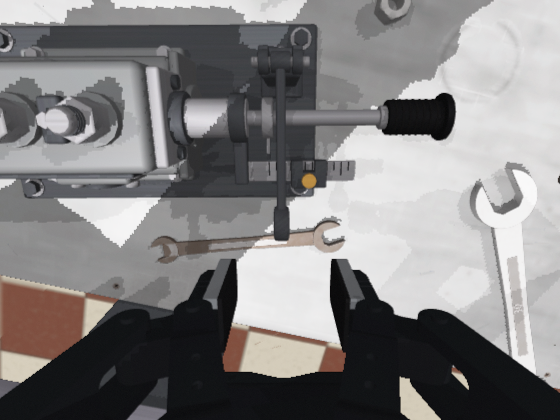

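The tab is at (281,223) and the prediction was (282,223), so the fingers are centred on it. Next I descend and grip.

```bash
python3 -m crank '0 0 0 0 0 20 0.5; 0 0 0 0 0 40 0.5; 0 0 0 0 0 56 0.5; 0 0 0 0 0 64 0.4; 0 0 0 0 0 66.5 0.3; 0 0 0 0 0 66.5 0.2; 0 0 0 0 0 66.5 0; 0 0 0 0 0 66.5 0; 0 0 0 0 0 66.5 0; 0 0 0 0 0 66.5 0; 0 0 0 0 0 66.5 0; 0 0 0 0 0 66.5 0' 25
python3 - <<'E'
from h import *
T=tool(); im=viewer.capture("wrist"); print(T[:3,3]); cv2.imwrite("pics/w3.png",im)
# arc shifts, tool x / z, from q0=0
for q in np.arange(0,1.9,.15): print(round(q,2),100*(1-np.cos(q)),-100*np.sin(q))
E
```

```text
time_s: 3.85
position: [483.3, -150.3, 94.6]
orientation: [0.993, 0.117, 0.001, -0.001]
ft_force: [-2.1, 4.7, 2.0]
finger_gap: 0.097
[ 483.28 -150.31   94.64]
0.0 0.0 -0.0
0.15 1.1228922063957758 -14.943813247359921
0.3 4.466351087439402 -29.552020666133956
0.45 9.955289764732312 -43.49655341112302
0.6 17.466438509032166 -56.46424733950354
0.75 26.83111311261791 -68.16387600233341
0.9 37.83900317293355 -78.33269096274833
1.05 50.2428952108273 -86.7423225594017
1.2 63.764224552332635 -93.20390859672263
1.35 78.09933129069583 -97.5723357826659
1.5 92.92627983322971 -99.74949866040545
1.65 107.91208888067338 -99.68650284539189
1.8 122.72020946930868 -97.38476308781952
```

View pics/w3.png

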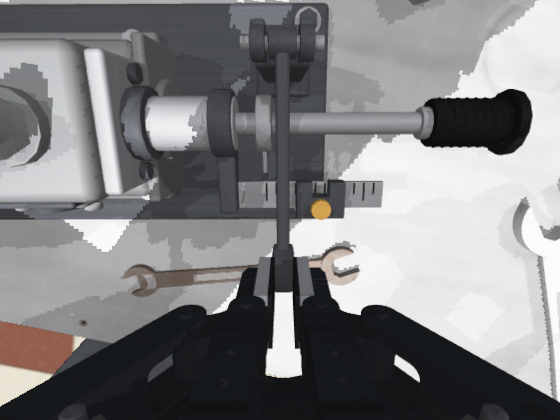

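The tab is gripped, with a gap of 0.10 and a side load of about 5 N that I'll relieve on the way. Now the first half of the arc.

```bash
python3 -m crank '0 0 0 0 -1 -4 0; 0 0 0 0.5 -1.3 -10 0; 0 0 0 1.5 -1.5 -17 0; 0 0 0 3 -1.5 -24 0; 0 0 0 5.5 -1.5 -32 0; 0 0 0 8 -1.5 -39 0; 0 0 0 11.5 -1.5 -46.5 0; 0 0 0 15 -1.5 -53 0; 0 0 0 20 -1.5 -60 0; 0 0 0 26.8 -1.5 -68.2 0; 0 0 0 26.8 -1.5 -68.2 0'
python3 - <<'E'
from h import *
T=tool(); im=viewer.capture("wrist"); print(T[:3,3]); cv2.imwrite("pics/w4.png",im)
E
```

```text
time_s: 5.0
position: [509.8, -144.4, 163.8]
orientation: [0.993, 0.117, 0.001, 0.001]
ft_force: [-0.4, -0.8, 0.6]
finger_gap: 0.003
[ 509.84 -144.43  163.8 ]
```

View pics/w4.png

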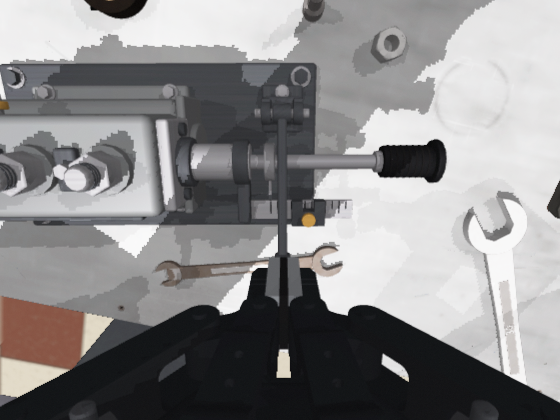

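Run:
```python
from h import *
im=viewer.capture("scene"); c=im[130:320,190:390]; cv2.imwrite("pics/s4.png",cv2.resize(c,None,fx=3,fy=3,interpolation=cv2.INTER_CUBIC))
w=cv2.imread("pics/w3.png"); T=np.eye(4); T[:3,:3]=Rtool(13.4); T[:3,3]=[483.3,-150.3,94.6]
for n,p in [("tab",[482.7,-151.5,112]),("grasp",T[:3,3]+[0,0,18.7]),("tcp",T[:3,3]),("hinge",[543.9+32*.973+21.5*.2317,-114.8+32*.2317-21.5*.973,112])]:
    u=proj("wrist",p,T); print(n,u); cv2.drawMarker(w,tuple(int(round(v)) for v in u),(0,0,255),0,8)
cv2.imwrite("pics/w3m.png",cv2.resize(w[200:360,200:370],None,fx=4,fy=4,interpolation=cv2.INTER_CUBIC)[:600])
```

```text
tab [284.64 267.23]
grasp [282.55 266.78]
tcp [282.63 251.74]
hinge [284.71  43.68]
```

View pics/s4.png

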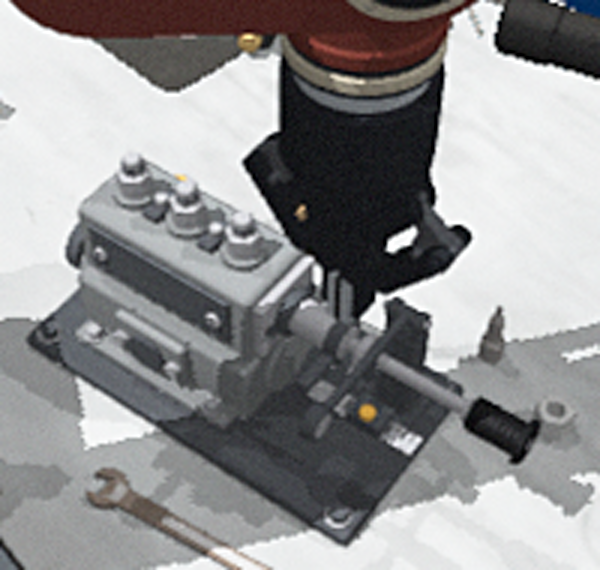

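View pics/w3m.png

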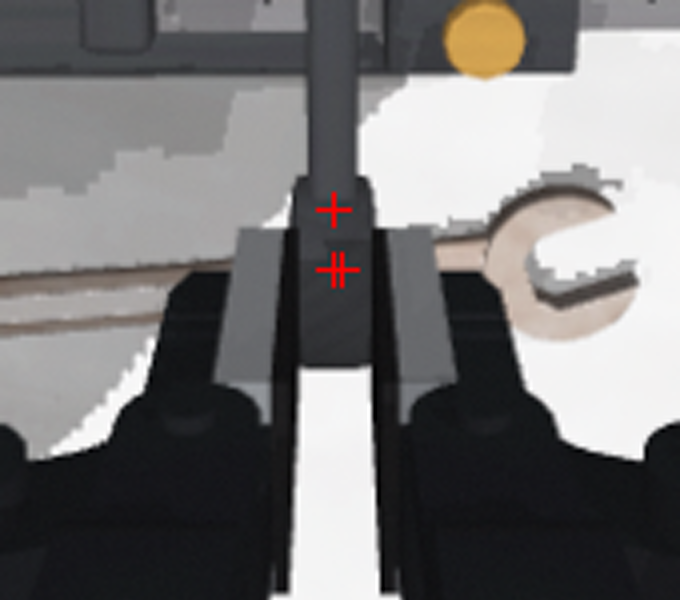

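The keeper slipped out of the grip and fell shut again; both views show it level. The disc has to turn in the vertical pads, so next time I'll tilt the tool along with the keeper, grip harder and check early.

```bash
python3 -m crank '0 5 0 -15 0 0 0.35; 0 12 0 -35 0.2 0 0.35; 0 19 0 -42 0.2 10 0.35; 0 25 0 -40 0.2 26 0.35; 0 25 0 -40 0.2 26 0.35; 0 25 0 -34 0.2 40 0.35; 0 25 0 -27.5 0.2 54 0.35; 0 25 0 -21 0.2 67.5 0.35; 0 25 0 -21 0.2 67.5 0.35'
python3 - <<'E'
from h import *
T=tool(); im=viewer.capture("wrist"); print(T[:3,3],status.get_obs()["ft_force"]); cv2.imwrite("pics/w5.png",im)
print(T[:3,3]-18.7*T[:3,2])
E
```

```text
time_s: 6.0
position: [488.1, -148.0, 93.0]
orientation: [0.97, 0.114, 0.213, -0.026]
ft_force: [-1.2, 0.1, -0.1]
finger_gap: 0.345
[ 488.09 -147.98   93.01] [0.   0.05 0.2 ]
[ 480.47 -149.84  109.98]
```

View pics/w5.png

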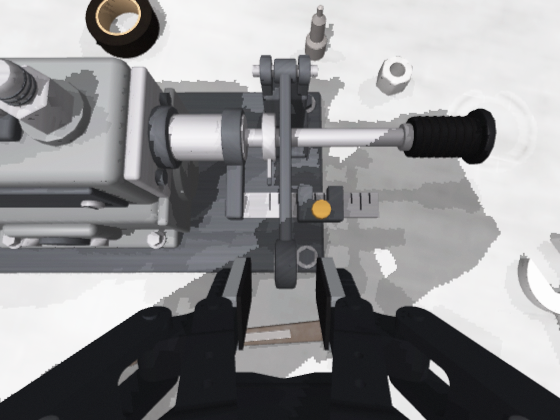

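```bash
python3 -m crank '0 0 0 1.8 0 0.9 0.25; 0 0 0 1.8 0 0.9 0; 0 0 0 1.8 0 0.9 0; 0 0 0 1.8 0 0.9 0; 0 0 0 1.8 0 0.9 0; 0 0 0 1.8 0 0.9 0; 0 0 0 1.8 0 0.9 0; 0 0 0 1.8 0 0.9 0; 0 0 0 1.8 0 0.9 0' 70
python3 - <<'E'
from h import *
T=tool(); im=viewer.capture("wrist"); print(T[:3,3],T[:3,3]-18.7*T[:3,2]); cv2.imwrite("pics/w6.png",im)
# TCP rel. tab assumed local x, up : grasp at tab, tip 18.7 ahead
t=np.radians(25); X=np.array([np.cos(t),np.sin(t)]); Z=np.array([np.sin(t),-np.cos(t)]) # (x,up)
h=np.array([100,0.]); p0=18.7*Z # tab origin
for q in np.arange(0,2.0,.1):
    tilt=min(q,1.05)
    tab=h+100*np.array([-np.cos(q),np.sin(q)])
    c,s=np.cos(tilt),np.sin(tilt); p=tab+np.array([c*p0[0]+s*p0[1],-s*p0[0]+c*p0[1]])
    d=p-p0; print("%.1f"%q,"wy %.1f"%-np.degrees(tilt),"X %.1f Z %.1f"%(d@X,d@Z))
E
```

```text
time_s: 6.95
position: [490.9, -148.5, 95.5]
orientation: [0.969, 0.114, 0.216, -0.025]
ft_force: [-1.0, 2.8, 5.7]
finger_gap: 0.071
[ 490.88 -148.46   95.51] [ 483.15 -150.28  112.44]
0.0 wy -0.0 X 0.0 Z 0.0
0.1 wy -5.7 X 2.8 Z -8.9
0.2 wy -11.5 X 6.5 Z -17.5
0.3 wy -17.2 X 11.0 Z -25.7
0.4 wy -22.9 X 16.3 Z -33.4
0.5 wy -28.6 X 22.4 Z -40.6
0.6 wy -34.4 X 29.1 Z -47.1
0.7 wy -40.1 X 36.5 Z -52.8
0.8 wy -45.8 X 44.4 Z -57.9
0.9 wy -51.6 X 52.8 Z -62.1
1.0 wy -57.3 X 61.5 Z -65.4
1.1 wy -60.2 X 71.0 Z -67.1
1.2 wy -60.2 X 81.0 Z -66.9
1.3 wy -60.2 X 90.9 Z -65.8
1.4 wy -60.2 X 100.7 Z -63.6
1.5 wy -60.2 X 110.2 Z -60.5
1.6 wy -60.2 X 119.3 Z -56.5
1.7 wy -60.2 X 128.0 Z -51.6
1.8 wy -60.2 X 136.2 Z -45.8
1.9 wy -60.2 X 143.7 Z -39.2
```

View pics/w6.png

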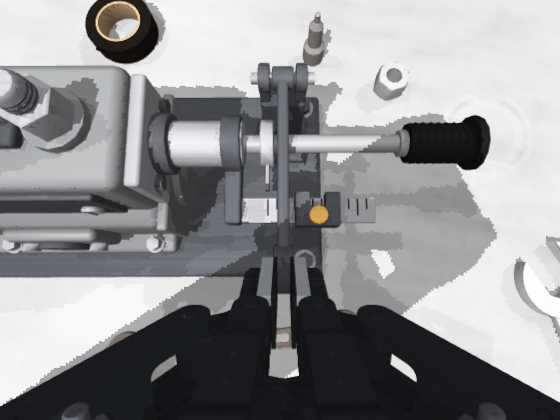

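```bash
python3 -m crank '0 -1 0 0.5 0 -2 0; 0 -3 0 1.4 0 -4.5 0; 0 -5.7 0 2.8 0 -8.9 0; 0 -8.5 0 4.5 0 -13 0; 0 -11.5 0 6.5 0 -17.5 0; 0 -11.5 0 6.5 0 -17.5 0'
python3 - <<'E'
from h import *
T=tool(); im=viewer.capture("wrist"); print(T[:3,3],T[:3,3]-18.7*T[:3,2]); cv2.imwrite("pics/w7.png",im)
cv2.imwrite("pics/s7.png",viewer.capture("scene")[130:320,190:390].repeat(3,0).repeat(3,1))
E
```

```text
time_s: 7.6
position: [489.1, -148.7, 113.3]
orientation: [0.986, 0.117, 0.116, -0.013]
ft_force: [-1.6, -0.5, -0.1]
finger_gap: 0.069
[ 489.14 -148.7   113.33] [ 484.92 -149.69  131.52]
```

View pics/w7.png

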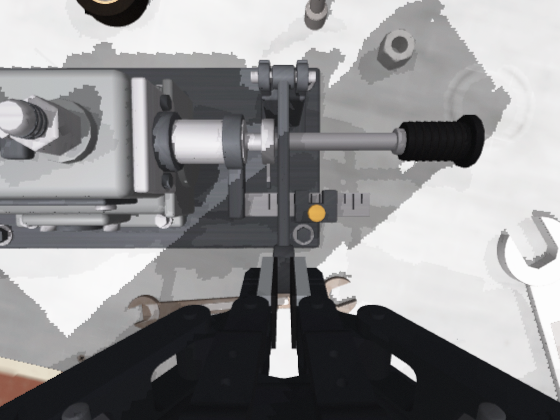

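View pics/s7.png

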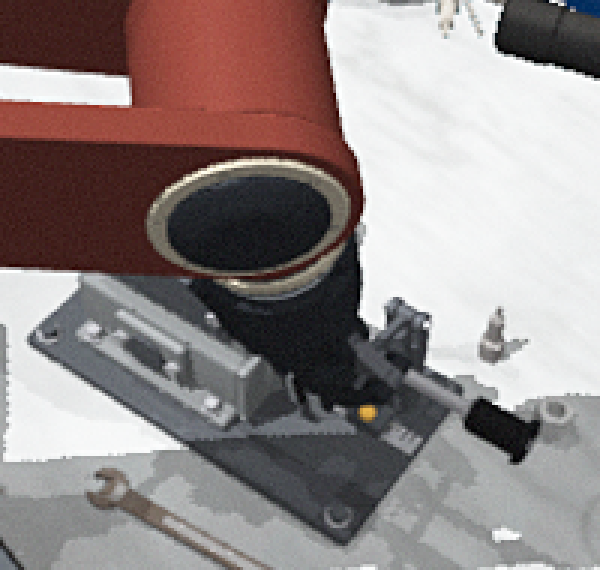

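The grip holds: the gap is 0.069 and the arm is off the index. I'll carry on along the arc.

```bash
cat > arc.py <<'E'
import numpy as np,sys
def arc(q0,tilt0,qs,tmin=-36):  # tilt at q: max(25-deg(q),tmin)
    def tl(q): return max(25-np.degrees(q),tmin)
    def tcp(q):
        t=np.radians(tl(q)); return np.array([100-100*np.cos(q)+18.7*np.sin(t),100*np.sin(q)-18.7*np.cos(t)])
    t=np.radians(tl(q0)); X=np.array([np.cos(t),np.sin(t)]); Z=np.array([np.sin(t),-np.cos(t)])
    for q in qs:
        d=tcp(q)-tcp(q0); print("q %.2f wy %.1f X %.1f Z %.1f"%(q,tl(q)-tl(q0),d@X,d@Z))
E
python3 -c "
from arc import *
arc(.2,0,np.arange(.3,2.0,.1))"
```

```text
q 0.30 wy -5.7 X 2.8 Z -8.9
q 0.40 wy -11.5 X 6.5 Z -17.5
q 0.50 wy -17.2 X 11.0 Z -25.7
q 0.60 wy -22.9 X 16.3 Z -33.4
q 0.70 wy -28.6 X 22.4 Z -40.6
q 0.80 wy -34.4 X 29.1 Z -47.1
q 0.90 wy -40.1 X 36.5 Z -52.8
q 1.00 wy -45.8 X 44.4 Z -57.9
q 1.10 wy -49.5 X 53.2 Z -61.6
q 1.20 wy -49.5 X 63.0 Z -63.4
q 1.30 wy -49.5 X 73.0 Z -64.2
q 1.40 wy -49.5 X 83.0 Z -64.1
q 1.50 wy -49.5 X 92.9 Z -62.9
q 1.60 wy -49.5 X 102.6 Z -60.8
q 1.70 wy -49.5 X 112.1 Z -57.7
q 1.80 wy -49.5 X 121.3 Z -53.7
q 1.90 wy -49.5 X 130.0 Z -48.7
```

```bash
python3 -m crank '0 -3 0 1.3 0 -4.5 0; 0 -5.7 0 2.8 0 -8.9 0; 0 -11.5 0 6.5 0 -17.5 0; 0 -17.2 0 11 0 -25.7 0; 0 -22.9 0 16.3 0 -33.4 0; 0 -28.6 0 22.4 0 -40.6 0; 0 -34.4 0 29.1 0 -47.1 0; 0 -40.1 0 36.5 0 -52.8 0; 0 -45.8 0 44.4 0 -57.9 0; 0 -45.8 0 44.4 0 -57.9 0'
python3 - <<'E'
from h import *
T=tool(); im=viewer.capture("wrist"); print(T[:3,3],T[:3,3]-18.7*T[:3,2]); cv2.imwrite("pics/w8.png",im)
from arc import arc; arc(1.0,0,np.arange(1.1,2.0,.1))
E
```

```text
time_s: 8.7
position: [517.0, -142.0, 179.7]
orientation: [0.953, 0.112, -0.28, 0.032]
ft_force: [-5.2, 1.2, 7.2]
finger_gap: 0.065
[ 517.05 -141.96  179.73] [ 526.89 -139.64  195.45]
q 1.10 wy -3.7 X 3.5 Z -8.9
q 1.20 wy -3.7 X 9.0 Z -17.2
q 1.30 wy -3.7 X 15.3 Z -24.9
q 1.40 wy -3.7 X 22.4 Z -32.0
q 1.50 wy -3.7 X 30.1 Z -38.3
q 1.60 wy -3.7 X 38.5 Z -43.8
q 1.70 wy -3.7 X 47.3 Z -48.5
q 1.80 wy -3.7 X 56.6 Z -52.2
q 1.90 wy -3.7 X 66.2 Z -55.0
```

View pics/w8.png

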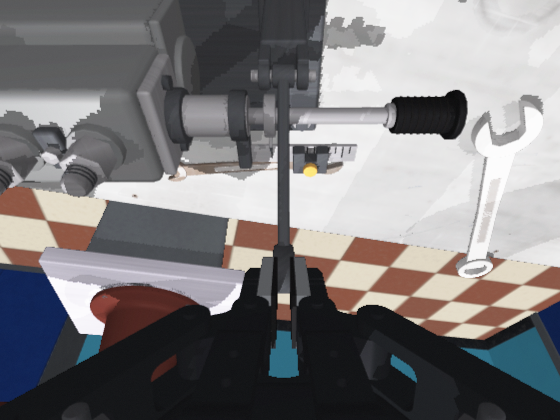

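The keeper is at about 1.0 rad with the grip intact. I'll check the joints before going on.

Run:
```python
from h import *
print(status.get_obs()["qpos"])
from arc import arc; arc(1.0,0,np.arange(1.1,2.0,.1),-55)
```

```text
[-0.26  0.24  1.53 -0.27  1.87  1.06]
q 1.10 wy -5.7 X 2.8 Z -8.9
q 1.20 wy -11.5 X 6.5 Z -17.5
q 1.30 wy -17.2 X 11.0 Z -25.7
q 1.40 wy -22.7 X 16.4 Z -33.4
q 1.50 wy -22.7 X 24.1 Z -39.7
q 1.60 wy -22.7 X 32.5 Z -45.2
q 1.70 wy -22.7 X 41.3 Z -49.9
q 1.80 wy -22.7 X 50.6 Z -53.6
q 1.90 wy -22.7 X 60.2 Z -56.5
```

```bash
python3 -m crank '0 -3 0 1.3 0 -4.5 0; 0 -5.7 0 2.8 0 -8.9 0; 0 -11.5 0 6.5 0 -17.5 0; 0 -17.2 0 11 0 -25.7 0; 0 -22.7 0 16.4 0 -33.4 0; 0 -22.7 0 20 0 -36.8 0; 0 -22.7 0 24.1 0 -39.7 0; 0 -22.7 0 28.2 0 -42.5 0; 0 -22.7 0 32.5 0 -45.2 0; 0 -22.7 0 32.5 0 -45.2 0'
python3 - <<'E'
from h import *
T=tool(); im=viewer.capture("wrist"); print(T[:3,3],T[:3,3]-18.7*T[:3,2],status.get_obs()["qpos"]); cv2.imwrite("pics/w9.png",im)
from arc import arc; arc(1.6,0,np.arange(1.65,2.0,.05),-55)
E
```

```text
time_s: 9.75
position: [567.5, -129.7, 199.8]
orientation: [0.881, 0.103, -0.459, 0.054]
ft_force: [-2.3, 2.3, 2.3]
finger_gap: 0.069
[ 567.53 -129.74  199.79] [ 582.44 -126.2   210.5 ] [-0.18  0.58  1.2  -0.43  2.24  1.05]
q 1.65 wy 0.0 X 3.1 Z -3.9
q 1.70 wy 0.0 X 6.4 Z -7.7
q 1.75 wy 0.0 X 9.8 Z -11.3
q 1.80 wy 0.0 X 13.5 Z -14.7
q 1.85 wy 0.0 X 17.3 Z -18.0
q 1.90 wy 0.0 X 21.2 Z -21.0
q 1.95 wy 0.0 X 25.3 Z -23.9
q 2.00 wy 0.0 X 29.6 Z -26.5
```

View pics/w9.png

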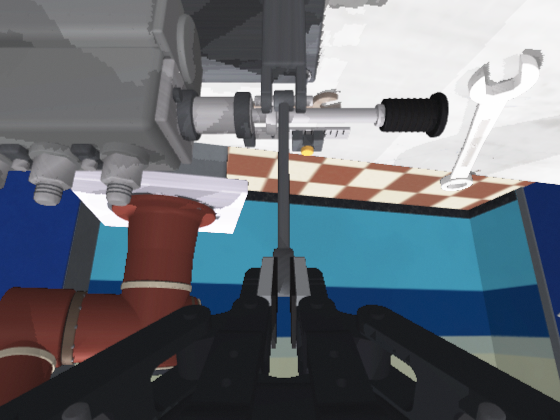

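```bash
python3 -m crank '0 0 0 3.1 0 -3.9 0; 0 0 0 6.4 0 -7.7 0; 0 0 0 9.8 0 -11.3 0; 0 0 0 13.5 0 -14.7 0; 0 0 0 17.3 0 -18 0; 0 0 0 20 0 -20.5 0; 0 0 0 20 0 -20.5 0; 0 0 0 20 0 -20.5 0.3; 0 0 0 20 0 -20.5 0.5; 0 0 0 20 0 -20.5 0.5; 0 0 0 20 0 -20.5 0.5; 0 0 0 20 0 -20.5 0.5; 0 0 0 20 0 -20.5 0.5'
python3 - <<'E'
from h import *
T=tool(); im=viewer.capture("wrist"); print(T[:3,3],T[:3,3]-18.7*T[:3,2]); cv2.imwrite("pics/w10.png",im)
E
```

```text
time_s: 11.1
position: [595.3, -123.3, 195.7]
orientation: [0.881, 0.103, -0.458, 0.054]
ft_force: [0.6, 0.2, 0.3]
finger_gap: 0.494
[ 595.33 -123.31  195.68] [ 610.23 -119.76  206.41]
```

View pics/w10.png

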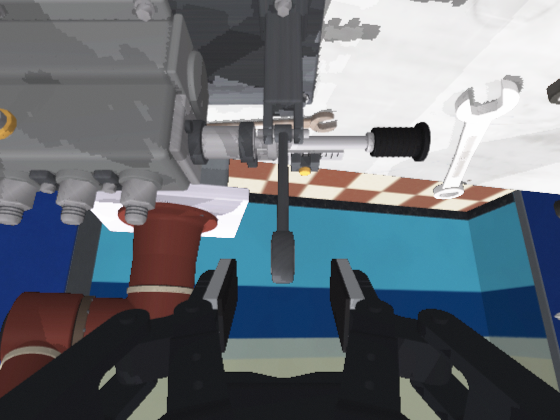

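The keeper is released and leaning back; the arm runs up to its tab at (283,257), clear between the open fingers. Next I plan the retreat and the pose above the knob.

Run:
```python
from h import *
T=tool(); p0=T[:3,3]; R0=T[:3,:3]
R1=Rtool(13.4+90)
f=lambda p,k: print(np.degrees(R.from_matrix(R0.T@R1).as_rotvec()*k).round(1),(R0.T@(np.array(p)-p0)).round(1))
f(p0-60*R0[:,2],0)
up=p0-60*R0[:,2]+[0,0,40]; f(up,0)
side=up+85*np.array([.2317,-.973,0]); f(side,0)
for k in (.25,.5,.75,1): f(side*(1-k)+k*np.array([568.5,-217.9,230]),k)
```

```text
[-0.  0. -0.] [ -0.  -0. -60.]
[-0.  0. -0.] [-32.8   0.  -83. ]
[-0.  0. -0.] [-32.7  85.  -82.9]
[-10.7  10.7 -20.6] [-38.5  85.2 -57.3]
[-21.4  21.4 -41.2] [-44.2  85.4 -31.7]
[-32.2  32.2 -61.8] [-49.9  85.6  -6.1]
[-42.9  42.9 -82.4] [-55.7  85.8  19.5]
```

```bash
python3 -m crank '0 0 0 0 0 -20 0.5; 0 0 0 0 0 -40 0.5; 0 0 0 0 0 -60 0.5; 0 0 0 -16 0 -72 0.5; 0 0 0 -33 0 -83 0.5; 0 0 0 -33 25 -83 0.5; 0 0 0 -33 55 -83 0.5; 0 0 0 -33 85 -83 0.5; -3.6 3.6 -6.9 -35 85 -74 0.5; -7.1 7.1 -13.7 -37 85 -66 0.5; -10.7 10.7 -20.6 -38.5 85 -57 0.5; -14.3 14.3 -27.5 -40.5 85 -49 0.5; -17.8 17.8 -34.3 -42.5 85 -40 0.5; -21.4 21.4 -41.2 -44 85.4 -32 0.5; -28.6 28.6 -55 -48 85.5 -15 0.5; -32.2 32.2 -61.8 -50 85.6 -6 0.5; -38 38 -73 -53 85.7 8 0.5; -42.9 42.9 -82.4 -55.7 85.8 19.5 0.5; -42.9 42.9 -82.4 -55.7 85.8 19.5 0.5; -42.9 42.9 -82.4 -55.7 85.8 19.5 0.5'
python3 - <<'E'
from h import *
T=tool(); im=viewer.capture("wrist"); np.save("T11.npy",T); print(T,status.get_obs()["qpos"]); cv2.imwrite("pics/w11.png",im)
cv2.imwrite("pics/s11.png",viewer.capture("scene"))
E
```

```text
time_s: 13.15
position: [567.3, -217.8, 232.0]
orientation: [0.618, 0.786, 0.002, 0.001]
ft_force: [-0.5, 0.2, -0.5]
finger_gap: 0.501
[[  -0.24    0.97    0.    567.32]
 [   0.97    0.24    0.   -217.85]
 [  -0.      0.     -1.    232.05]
 [   0.      0.      0.      1.  ]] [-0.49 -0.01  1.63  0.    1.52 -0.73]
```

View pics/w11.png

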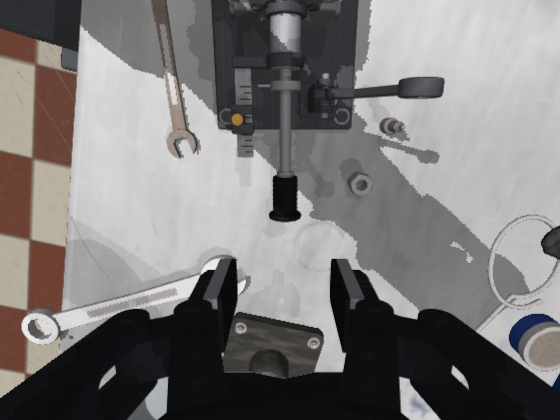

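View pics/s11.png

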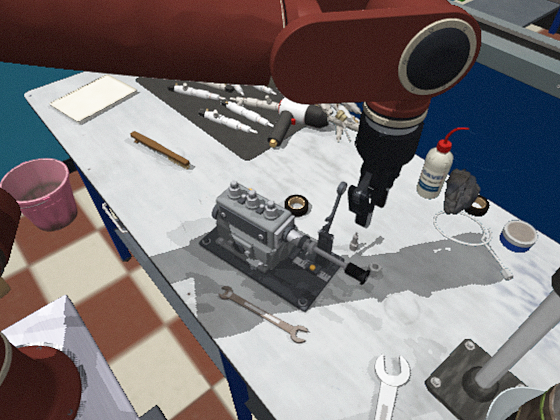

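The keeper leans back on its stop in both views, and the pointer, index and knob are in plain sight. I'll zoom in to measure.

Run:
```python
import cv2
t=cv2.imread("pics/w11.png"); c=t[50:230,215:345]; cv2.imwrite("pics/w11z.png",cv2.resize(c,None,fx=3.3,fy=3.3,interpolation=cv2.INTER_CUBIC))
c=t[60:165,215:335]; cv2.imwrite("pics/w11y.png",cv2.resize(c,None,fx=5.5,fy=5.5,interpolation=cv2.INTER_CUBIC))
```

```text
(no output)
```

View pics/w11z.png

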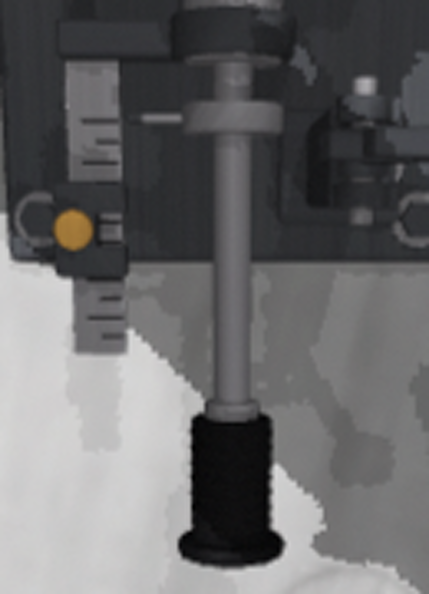

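View pics/w11y.png

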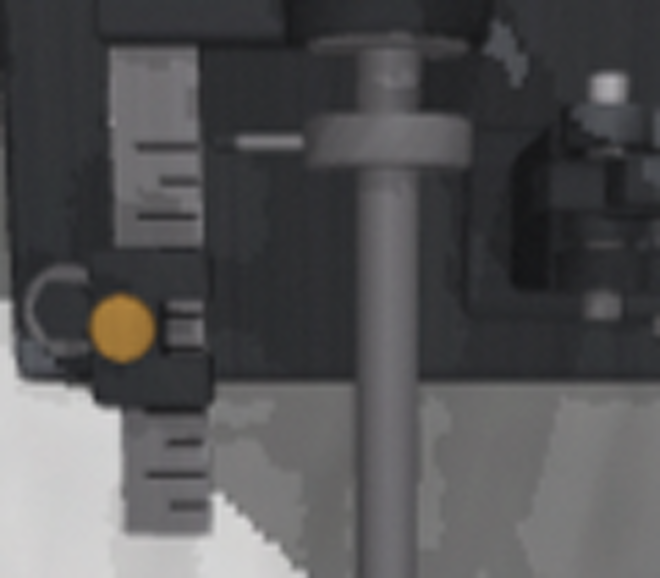

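Run:
```python
from h import *
T=np.load("T11.npy"); f=5.5
w=lambda x,y:(215+(x+.5)/f-.5,60+(y+.5)/f-.5)
v=lambda x,y:(215+(x+.5)/3.3-.5,50+(y+.5)/3.3-.5)
P={n:onz("wrist",uv,z,T) for n,uv,z in [("ptr",w(236,142),100),("n100",w(205,324),100),("n96",w(205,324),96),("n104",w(205,324),104),("blocktop",w(150,250),100),("blockbot",w(150,403),100),("screw",w(122,328),107),("rodtop",w(387,170),100),("bstart",v(232,418),100),("bmid",v(232,465),100),("flange",v(232,545),100)]}
d=P["bstart"]-P["rodtop"]; print("yaw",np.degrees(np.arctan2(d[0],-d[1])))
for a in (13.4,13.9):
    c,s=np.cos(np.radians(a)),np.sin(np.radians(a)); A=np.array([[c,s],[-s,c]])
    print(a)
    for n,p in P.items(): print(n,p,A@(p[:2]-[543.9,-114.8]))
```

```text
yaw 13.720188703112886
13.4
ptr [ 524.54 -131.5   100.  ] [-22.7  -11.76]
n100 [ 525.57 -158.68  100.  ] [-28.   -38.44]
n96 [ 525.25 -158.82   96.  ] [-28.34 -38.5 ]
n104 [ 525.89 -158.54  104.  ] [-27.66 -38.38]
blocktop [ 515.   -149.92  100.  ] [-36.25 -27.46]
blockbot [ 519.66 -172.48  100.  ] [-36.95 -50.49]
screw [ 513.95 -162.    107.  ] [-40.08 -38.97]
rodtop [ 547.81 -129.97  100.  ] [  0.29 -15.67]
bstart [ 565.09 -200.72  100.  ] [  0.7 -88.5]
bmid [ 568.2  -213.47  100.  ] [   0.77 -101.62]
flange [ 573.67 -235.9   100.  ] [   0.9 -124.7]
13.9
ptr [ 524.54 -131.5   100.  ] [-22.8  -11.56]
n100 [ 525.57 -158.68  100.  ] [-28.34 -38.19]
n96 [ 525.25 -158.82   96.  ] [-28.68 -38.25]
n104 [ 525.89 -158.54  104.  ] [-27.99 -38.14]
blocktop [ 515.   -149.92  100.  ] [-36.49 -27.15]
blockbot [ 519.66 -172.48  100.  ] [-37.39 -50.17]
screw [ 513.95 -162.    107.  ] [-40.42 -38.62]
rodtop [ 547.81 -129.97  100.  ] [  0.15 -15.67]
bstart [ 565.09 -200.72  100.  ] [ -0.08 -88.5 ]
bmid [ 568.2  -213.47  100.  ] [  -0.12 -101.62]
flange [ 573.67 -235.9   100.  ] [  -0.19 -124.71]
```

```bash
python3 -m crank '0 0 0 0 1 30 0.6; 0 0 0 0 1.8 60 0.6; 0 0 0 0 1.8 90 0.6; 0 0 0 0 1.8 115 0.6; 0 0 0 0 1.8 135 0.6; 0 0 0 0 1.8 147 0.6; 0 0 0 0 1.8 153 0.6; 0 0 0 0 1.8 153 0.6; 0 0 0 0 1.8 153 0.6'
python3 - <<'E'
from h import *
T=tool(); im=viewer.capture("wrist"); print(T[:3,3]); cv2.imwrite("pics/w12.png",im)
E
```

```text
time_s: 14.15
position: [571.0, -217.7, 78.2]
orientation: [0.62, 0.785, 0.0, 0.001]
ft_force: [-0.3, -0.1, 0.9]
finger_gap: 0.6
[ 571.05 -217.69   78.24]
```

View pics/w12.png

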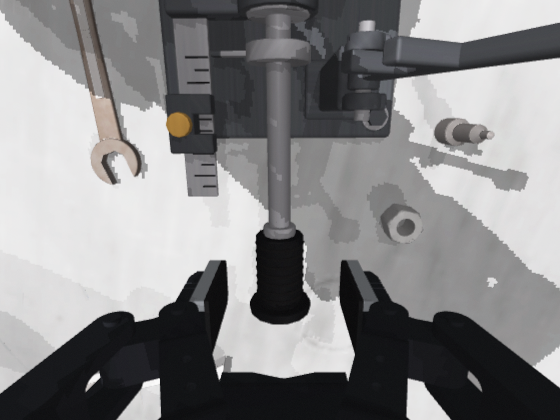

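The knob at (279,275) sits between the fingers, which are about 2 mm too far right. I'll shift and close.

```bash
python3 -m crank '0 0 0 0 -1.8 0 0.5; 0 0 0 0 -1.8 0 0.3; 0 0 0 0 -1.8 0 0.1; 0 0 0 0 -1.8 0 0; 0 0 0 0 -1.8 0 0; 0 0 0 0 -1.8 0 0; 0 0 0 0 -1.8 0 0; 0 0 0 0 -1.8 0 0; 0 0 0 0 -1.8 0 0' 70
python3 - <<'E'
from h import *
T=tool(); im=viewer.capture("wrist"); np.save("T13.npy",T); print(T); cv2.imwrite("pics/w13.png",im)
E
```

```text
time_s: 15.1
position: [569.2, -218.0, 77.8]
orientation: [0.62, 0.785, 0.0, 0.001]
ft_force: [1.0, 1.2, 4.6]
finger_gap: 0.175
[[  -0.23    0.97    0.    569.18]
 [   0.97    0.23   -0.   -217.96]
 [  -0.      0.     -1.     77.81]
 [   0.      0.      0.      1.  ]]
```

View pics/w13.png

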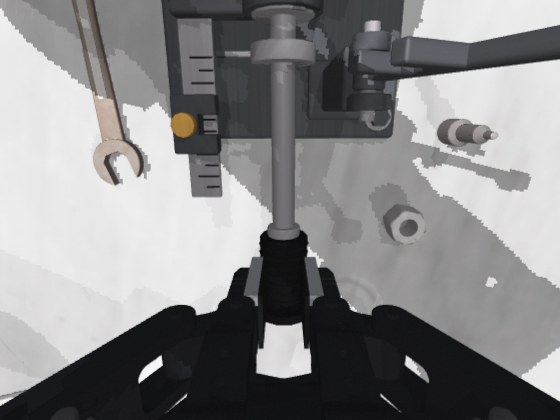

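Gripped, with a gap of 0.175 (about 15 mm) on the knob. I'll draw the rod out most of the way, then check.

```bash
python3 -m crank '0 0 0 -1 0 0 0; 0 0 0 -3 0 0 0; 0 0 0 -6 0 0 0; 0 0 0 -9 0 0 0; 0 0 0 -12 0 0 0; 0 0 0 -15 0 0 0; 0 0 0 -18 0 0 0; 0 0 0 -21 0 0 0; 0 0 0 -23.5 0 0 0; 0 0 0 -25.5 0 0 0; 0 0 0 -26.5 0 0 0; 0 0 0 -26.5 0 0 0; 0 0 0 -26.5 0 0 0'
python3 - <<'E'
from h import *
T=tool(); im=viewer.capture("wrist"); np.save("T14.npy",T); print(T[:3,3],T[:3,:3].T@(T[:3,3]-np.load("T13.npy")[:3,3])); cv2.imwrite("pics/w14.png",im)
c=im[40:190,165:325]; cv2.imwrite("pics/w14z.png",cv2.resize(c,None,fx=4,fy=4,interpolation=cv2.INTER_CUBIC))
E
```

```text
time_s: 16.45
position: [574.8, -241.3, 77.7]
orientation: [0.62, 0.785, 0.002, -0.002]
ft_force: [-1.9, 7.9, 8.3]
finger_gap: 0.178
[ 574.82 -241.26   77.69] [-23.97   0.07   0.01]
```

View pics/w14z.png

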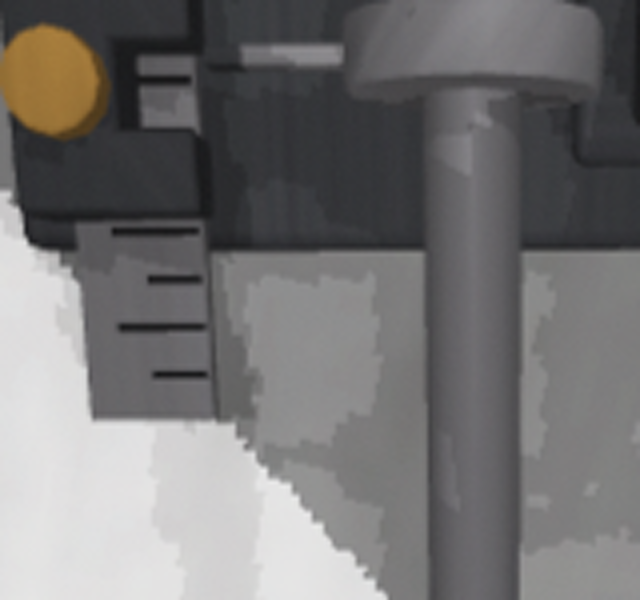

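View pics/w14.png

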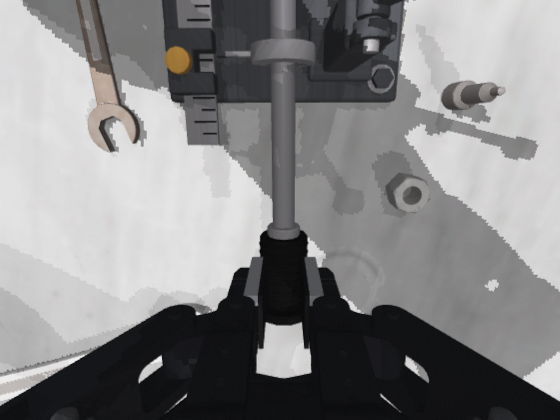

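Run:
```python
from h import *
T=np.load("T14.npy"); f=4
w=lambda x,y:(165+(x+.5)/f-.5,40+(y+.5)/f-.5)
a=np.radians(13.6);c,s=np.cos(a),np.sin(a)
L=lambda p: np.array([[c,s],[-s,c]])@(p[:2]-[543.9,-114.8])
for n,uv,zs in [("ptr",(245,55),[100]),("north edge",(190,42),[97,100,103]),("south edge",(190,130),[97,100,103]),("block south top",(190,215),[97,100,103]),("screw",(52,80),[107])]:
    for z in zs: print(n,z,L(onz("wrist",w(*uv),z,T)))
```

```text
ptr 100 [-22.5  -35.58]
north edge 97 [-28.5  -33.87]
north edge 100 [-27.93 -34.38]
north edge 103 [-27.35 -34.88]
south edge 97 [-29.02 -42.18]
south edge 100 [-28.43 -42.52]
south edge 103 [-27.85 -42.87]
block south top 97 [-29.54 -50.48]
block south top 100 [-28.94 -50.66]
block south top 103 [-28.35 -50.83]
screw 107 [-40.   -38.83]
```

The pointer is at local y -35.6 and the notch middle at about -38.6, so about 3 mm is left, which agrees with the earlier figure (27 - 24).

```bash
python3 -m crank '0 0 0 -1.2 0 0 0; 0 0 0 -2.4 0 0 0; 0 0 0 -3.2 0 0 0; 0 0 0 -3.2 0 0 0; 0 0 0 -3.2 0 0 0; 0 0 0 -3.2 0 0 0; 0 0 0 -3.2 0 0 0; 0 0 0 -3.2 0 0 0'
python3 - <<'E'
from h import *
T=tool(); im=viewer.capture("wrist"); np.save("T15.npy",T); print(T[:3,3],T[:3,:3].T@(T[:3,3]-np.load("T13.npy")[:3,3])); cv2.imwrite("pics/w15.png",im)
c=im[20:170,165:325]; cv2.imwrite("pics/w15z.png",cv2.resize(c,None,fx=4,fy=4,interpolation=cv2.INTER_CUBIC))
E
```

```text
time_s: 17.3
position: [575.5, -244.2, 77.7]
orientation: [0.62, 0.785, 0.002, -0.002]
ft_force: [-1.9, 8.8, 8.6]
finger_gap: 0.178
[ 575.5  -244.16   77.73] [-26.95   0.06  -0.05]
```

View pics/w15z.png

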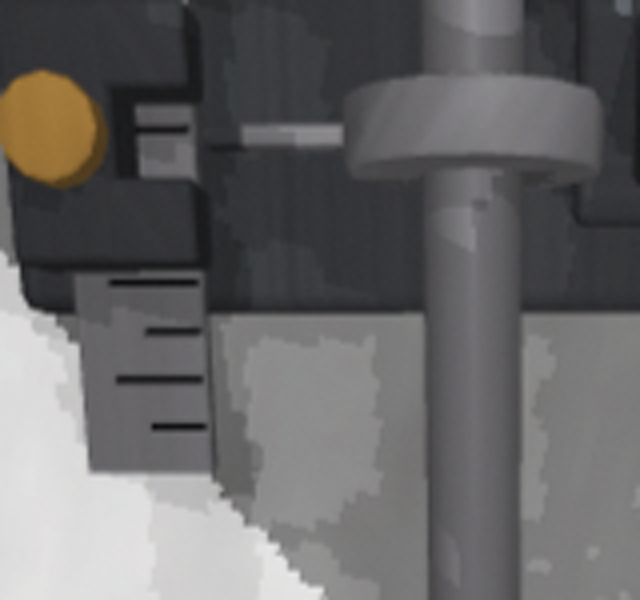

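Run:
```python
from h import *
T=np.load("T15.npy"); f=4
w=lambda x,y:(165+(x+.5)/f-.5,20+(y+.5)/f-.5)
a=np.radians(13.6);c,s=np.cos(a),np.sin(a)
L=lambda p: np.array([[c,s],[-s,c]])@(p[:2]-[543.9,-114.8])
for n,uv,zs in [("ptr",(245,134),[100]),("north",(190,88),[100,103]),("south",(190,179),[100,103]),("screw",(48,128),[107])]:
    for z in zs: print(n,z,L(onz("wrist",w(*uv),z,T)))
cv2.imwrite("pics/s15.png",viewer.capture("scene")); t=viewer.capture("top"); cv2.imwrite("pics/t15.png",t)
print(status.get_obs()["position"])
```

```text
ptr 100 [-22.53 -38.46]
north 100 [-27.77 -34.27]
north 103 [-27.2  -34.84]
south 100 [-28.29 -42.6 ]
south 103 [-27.71 -43.  ]
screw 107 [-40.17 -39.  ]
[ 575.51 -244.13   77.73]
```

View pics/s15.png

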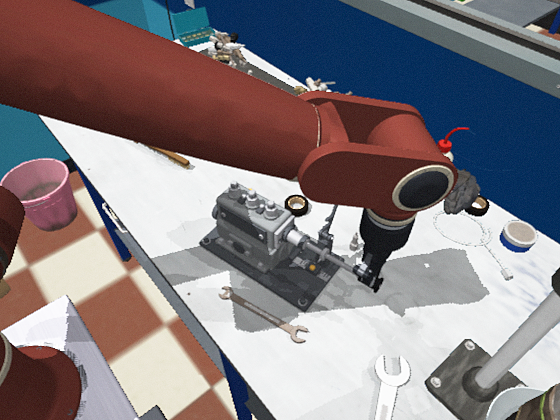

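View pics/t15.png

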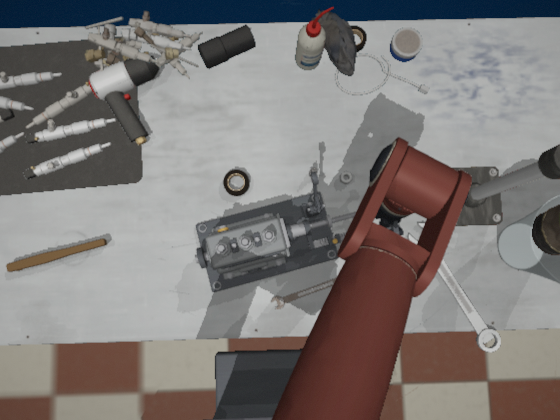

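Pointer y is -38.5 against a notch middle of -38.4 to -38.9. The keeper leans back, the bystanders look unmoved and the pose is steady, so I'm handing in.

```bash
python3 -c "
from plant import ticket,status
print(status.get_obs()['ft_force'],status.get_obs()['finger_gap']); print(ticket.job_done())"
```

```text
[-1.92482779  8.37903786  9.718224  ] 0.17494697654279873
the job is handed in; nothing more can be done
None
```

I swung the keeper fork up and over onto its back stop, gripped the black knob and drew the rod out about 27 mm. I handed the job in still holding the rod there, at about 17.5 s of the 48 s.

- **Pointer:** in the last wrist picture it stands at y -38.5 mm in the pump's frame. The notch middle measures -38.4 to -38.9 mm, depending on the height I assume for the index's top face. That puts it within about 0.5 mm of centre in an 8 mm notch.
- **Index:** its measured position did not shift by more than the measuring error. The thumbscrew read -39.0 mm before the pull and -39.0 mm after.
- **Keeper:** the wrist, scene and top pictures all show it leaning back by itself.
- **Hold:** at hand-in the grip was firm (gap 0.175) and the wrist force was about 13 N.
- **Loose parts:** by eye, the spanner, nut, nozzle and tape roll look unmoved. I did not measure their positions before and after. The arm hides part of the spanner in the last top picture, though the scene view shows it whole.

**First try failed:** with 25 N and the tool upright, the tab slipped out of the grip and the keeper fell shut. The second try, at 70 N with the tool tilting along with the keeper, held.

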